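Wedge up the low corner of a post base until the round level reads centred

ROBOT

A 7-joint arm with a two-finger parallel gripper is mounted at the origin on a cart in front of the work surface, level with it; the furniture and walls round the work are solid. World frame = base frame: x ahead of the robot, y to its left, z up, the work surface at z = 0. Lengths are in mm, angles in rad, forces in N, time in s.
With the tool pointing down it reaches from about 400 to 875 mm from the base axis. Payload 4.4 kg.
Tool frame: the origin (TCP) lies at the very end of the fingers, on their centre line; the grasp point (between the pads) lies 19 mm behind it; z points along the fingers, y is the line along which they close (so a half turn about z gives the same grasp; the last joint's range is limited). The gripper opens to 85 mm and grips with 20 to 120 N. Pads are 22 mm wide; open, the fingers measure 114 mm over their backs; the gripper's body (76 mm by 85 mm) begins 54 mm behind the grasp point. The pads swing forward as they close: fully open they stand 13 mm farther back than shut.
Start: joints at [1.181, 0.628, 0.038, 1.517, -0.027, 0.996, -0.02], TCP at [206.839, -616.227, 231.313] pointing down, gripper open.
Joint ranges: [-3.06, 3.06], [-0.37, 2.12], [-1.25, 1.32], [0.18, 2.47], [-1.1, 4.24], [0.23, 1.98], [-2.94, 2.94]. Speed limits (rad/s): [2.57, 2.57, 3.14, 3.14, 3.14, 3.14, 3.14].

INTERFACE

Orientations are given as [roll, pitch, yaw] about the fixed x, y, z axes, in that order (R = Rz(yaw) Ry(pitch) Rx(roll)).
In Python, from cell import read_state, get_image, camera_info, finish_job gives the robot as it stands.
- The arm moves only by the tool play_rows, never from a script. Its argument "deltas" is one flat list of numbers, 7 for each row, row after row: the shift along the tool's x, y, z in mm, then the turn, a rotation vector about the tool's x, y, z in rad, then the opening, from 0 (shut) to 1 (fully open). In form: [dx, dy, dz, ax, ay, az, grip, dx, dy, dz, ax, ay, az, grip, ...]. A call has 1 to 10 rows; each row is the pose to reach, as a shift and turn from the pose commanded when the call began, along the tool's axes at that moment; what a row does not reach only later rows make up. A row lasts 1/8 s, in which the tool goes at most 62.5 mm and 10.7 degrees, less where a joint would pass 70% of its speed; a pose out of reach is approached as far as the arm can. A call with a gripper value outside its range is refused whole. The fingers move at their own pace and stop on an object; the grip force is fixed at half the most. Time passes only in rows, so rows that repeat a pose let the fingers close. It gives the time, the measured TCP pose, the force, the opening and the grip force at its end, in the units of the state.
- read_state(): the state, without advancing time (a new reading comes with each control period).
- get_image(name): name is "scene" or "top" or "wrist"; returns the picture (480x640x3 uint8, red, green, blue); there is no depth.
- camera_info(name): a dict with "fx", "fy", "cx", "cy" (pixels), "T" (4x4, takes a point from camera to world coordinates). Camera axes: x right, y down, z forward; pixel columns grow to the right and rows downward; lengths in mm; the calibration is good to about 2 mm. A picture is of the moment at which its call begins: read the wrist's pose just before it. camera_info takes no time and is no camera call; for the wrist camera it gives the pose at the moment of the call.
- finish_job(): hands the job in; it is judged then, once.
The state is a dict: "clock": time; "qpos": joint angles; "qd": joint speeds; "tau": joint torques, N m; "eef_pos": TCP position; "tool_rot": TCP orientation; "force": force on the tool from outside, world axes, zero at the start; "torque": the same for the moment, N m; "width": finger opening in mm; "gripper_force": force on a finger pad.
Only numpy, scipy, OpenCV 4.12 (cv2) and the standard library are available. Lean on these libraries where they do the work, as an engineer would, in place of code of your own. Each camera call takes 0.05 s, during which the arm holds its last target. There are 200 camera calls.

TASK

The welded post base on the table does not stand level because the pad under one corner was cut short. Push the steel wedge, thin end first, under the edge of the base beside that low corner and drive it in until the bubble of the round level sits inside the ring at the middle of its dial, and leave the wedge carrying the corner. Do not shove the base along the table or knock the level about.

Things in the scene. Friction and masses are not known exactly. Their poses are not given: they have to be found in the camera images.
- post_base: Loose weldment, 3.8 kg, not to be lifted: dark plate 170 x 170 x 10 mm on four pads 16 mm high (one 10), with a bright thick socket tube 80 mm across, top at 84 mm, set off towards the low corner (-x, -y), which starts 3.8 deg down. Origin: centre of the plate, 16 mm below its underside (on the table when level); z up, x points in from the edge (x = -85 mm) that faces the wedge.
- short_pad (a point): Centre of the sole of the short pad, 23 mm across, at (-64, -64, 6) mm in the base. The base rocks on the full pads at (64, -64) and (-64, 64); the fourth, at (64, 64), starts off the table.
- entry (a point): Point on the plate's lower edge beside the short pad, at (-85, -26, 16) mm in the base. The wedge goes in here along the base's +x, with 10 mm to spare beside the short pad. The gap here is about 11 mm at the start, 16 mm when level.
- wedge: Loose bright steel wedge, 0.55 kg, 160 mm long, 32 mm wide, sides upright and parallel, sole flat; 3 mm thick at the thin end (+x), 25 mm at the thick end (-x). Lies 10 to 60 mm short of the base, thin end towards it, roughly in line. Origin: centre of its sole, 80 mm from either end; z up; centre of mass 21 mm from it towards the thick end.
- thick_end (a point): Middle of the wedge's thick end, a flat upright face 32 x 25 mm to push on. The wedge takes load when its thin end is some 55 mm past the edge of the base; the base is level at about 93 mm, with some 65 mm still outside. Driving it takes 10 to 25 N; it stays where it is left.
- level: Loose round bubble level, 0.15 kg, on the plate at the corner opposite the low one: aluminium body 70 mm across, 15 mm high, olive-green dial 55 mm across with a black ring of 12.5 mm radius in the middle and a white bubble. Origin: centre of its underside; z up.
- bubble (a point): Centre of the white bubble, 15 mm across, which drifts to the highest side of the dial: 5 mm for each degree of tilt. It starts about 18 mm off, away from the low corner, comes back 0.5 mm for each mm that the loaded wedge goes in, and settles in half a second.
- ring_centre (a point): Centre of the black ring on the level's dial, 12.5 mm above the level's underside.
- pipe_positioner: Fixed pipe rest at the right, an obstacle only: its bar, a round tube 35 mm thick, runs level 0.34 m above the table top from world x 0.21, y -0.26 to x 0.44, y -0.33; its post stands at x 0.50, y -0.36. An arm that comes from the right must raise its fingertips above 0.40 m. Origin: beside the post, 30 mm below the table top.

How it is judged:
By the outcome, as a careful person would: the job done as asked, in the order asked, and still so for the second after the job is handed in, with the robot touching nothing.
It also fails if it takes over 56 s, if anything falls off the work surface, if the arm or the gripper's body presses on something with over 40 N, if the wrist force passes 120 N, or if a joint passes its speed limit or range.

## Working session

There is one attempt and no reset: what is moved stays moved. The work goes in short steps, Python scripts to look and compute and a tool call to move; the robot and the scene stay as the last step left them, time stands still between calls to the robot, and variables do not carry over. Pictures are saved under pics/ and viewed, at most 10 in all, crops included, and the job is handed in when it is done.

Besides the shell and the picture viewer there is one more tool, called after "Request:" as name(argument=value, ...) on one line, values as JSON. play_rows: Moves the arm, as the interface text tells. Its arguments: {"type":"object","properties":{"deltas":{"type":"array"}},"required":["deltas"]}

```bash
mkdir -p pics; python3 - <<'E'
from cell import *
import cv2,numpy as np
s=read_state();print({k:np.round(v,3).tolist() for k,v in s.items()})
for n in("top","scene"):
    c=camera_info(n);print(n,c["fx"],c["fy"],c["cx"],c["cy"],np.round(c["T"],3).tolist())
    cv2.imwrite(f"pics/{n}0.png",get_image(n)[:,:,::-1])
E
```

```text
{'clock': 0.0, 'qpos': [1.181, 0.629, 0.038, 1.518, -0.027, 0.996, -0.02], 'qd': [-0.001, 0.001, -0.001, 0.0, 0.001, -0.0, -0.0], 'tau': [0.0, -56.34, 1.226, -19.345, 0.011, 0.01, -0.0], 'eef_pos': [206.628, -615.622, 230.373], 'tool_rot': [-3.14, 0.0, 0.324], 'force': [0.013, -0.639, 0.392], 'torque': [0.057, -0.007, 0.004], 'gripper_force': 0.0, 'width': 85.176}
top 569.8850105186212 569.8850105186212 320.45879510591476 241.83064422468058 [[0.042, -0.978, 0.204, 239.978], [-0.999, -0.041, 0.009, -112.683], [-0.0, -0.204, -0.979, 1399.98], [0.0, 0.0, 0.0, 1.0]]
scene 494.18032805735686 494.18032805735686 314.27260751216784 235.1038205999694 [[-0.78, -0.41, 0.472, -94.207], [-0.626, 0.513, -0.588, 612.497], [-0.001, -0.754, -0.657, 858.843], [0.0, 0.0, 0.0, 1.0]]
```

View pics/top0.png

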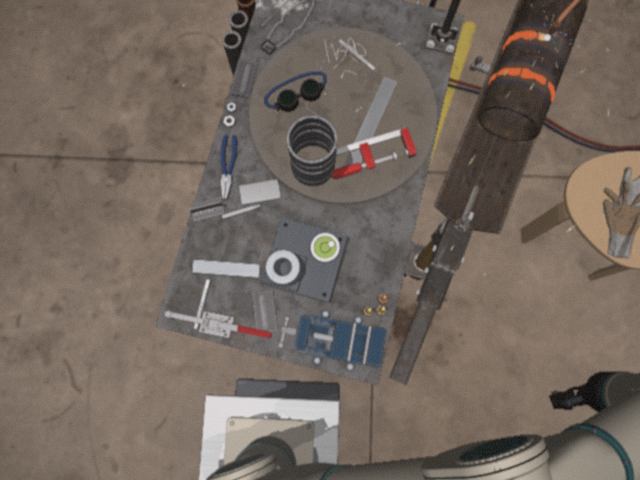

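View pics/scene0.png

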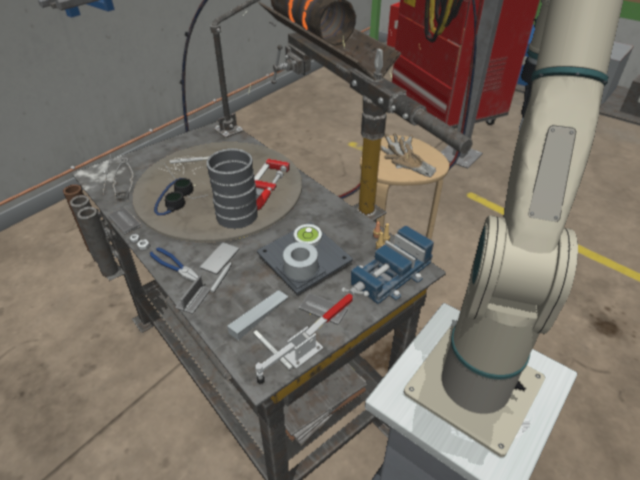

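The top view shows the wedge at px (193–258, 262–276), with its thin end to the right. The plate spans (265–347, 222–298), the tube is at (283, 267) and the level at (325, 247). I'll measure from enlarged crops.

```bash
cat > h.py <<'E'
from cell import *
import cv2,numpy as np
def ray(c,px,z):
    T=c["T"];d=T[:3,:3]@np.array([(px[0]-c["cx"])/c["fx"],(px[1]-c["cy"])/c["fy"],1]);o=T[:3,3]
    return o+d*(z-o[2])/d[2]
def proj(c,p):
    T=np.array(c["T"]);q=T[:3,:3].T@(np.array(p)-T[:3,3]);return np.array([c["fx"]*q[0]/q[2]+c["cx"],c["fy"]*q[1]/q[2]+c["cy"]])
E
python3 - <<'E'
from h import *
t=cv2.imread("pics/top0.png");s=cv2.imread("pics/scene0.png")
a=cv2.resize(t[210:310,185:355],None,fx=4.7,fy=4.7,interpolation=cv2.INTER_CUBIC)[:300*2]
b=cv2.resize(s[215:340,220:360],None,fx=4.7,fy=4.7,interpolation=cv2.INTER_CUBIC)
cv2.imwrite("pics/topc.png",a);cv2.imwrite("pics/scc.png",b)
g=cv2.cvtColor(t,cv2.COLOR_BGR2GRAY)
print(g[262:278,190:270:6]);print(g[225:300:6,262:352:6])
E
```

```text
[[ 89 188 187 181 183 161 167 135 123 102  93 103  98 201]
 [ 81 187 184 187 188 185 192 171 165 136 115 118  94 200]
 [ 81 189 189 187 187 186 192 187 189 168 159 152  95 198]
 [ 82 190 186 188 187 186 190 189 190 191 188 182  90 199]
 [ 87 190 186 187 187 188 187 187 186 189 192 190 101 200]
 [ 89 185 188 185 186 185 190 188 187 187 194 195  90 199]
 [ 93 190 189 188 189 188 187 191 187 192 190 192  88 202]
 [ 98 186 184 188 185 188 185 186 183 191 188 189  91 202]
 [103 187 187 189 188 183 186 185 190 190 191 192  86 204]
 [101 179 185 191 190 184 187 185 190 191 186 193  93 206]
 [107 141 169 177 183 189 182 189 190 194 194 198  91 202]
 [105  93 134 141 154 180 182 191 196 196 197 196  94 194]
 [107  89 100 100 120 145 159 184 183 195 195 196  91 184]
 [107  90  92  90  97 107 121 146 147 186 182 192  93 163]
 [106  88  99  92  92 101 104 104 105 145 147 181  92 137]
 [109  89  91  99  97 109 107  87  91 102 105 136  90 112]]
[[ 90  92  92 100  59  99  99  98  92  89  94 101 106 103 111]
 [ 90  94  94 103  98 100  97  96  96  95  98 105  99 102 115]
 [ 96  93  93  99 101 102  98 103 100 213 159 156 202  74  89]
 [106 101  93 101 102 102  99 101 118 157 129 178 166  94  75]
 [115 115 103 103 108 101  97  98 141 164 160 149 161  94  85]
 [107 104 201 199 199 195  78  95  96 203 165 164 217  92 100]
 [ 99 191 171  68  83 197 149  85 105  93 161 149  97  73 100]
 [ 90 199  83  91  96 170 182  64 101 101  94  96 101  71 104]
 [ 94 194 182  68 100 200 118  64 103 102  96 101 102  91  94]
 [ 93  90 202 194 200 187  63 108 101 105 100 106  92  87  86]
 [ 90  83  81  80  83  90  79 104 101 102  98  99  71  97  96]
 [106 113  98 103  92  82  95 103  99 103 105 103  84  96 106]
 [133 108 106 104  95  91 107 106  86  97  99 100  88  94  94]]
```

View pics/topc.png

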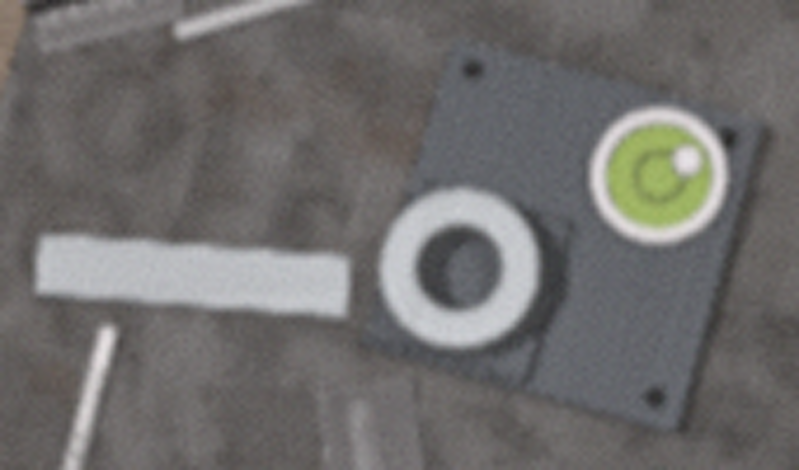

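View pics/scc.png

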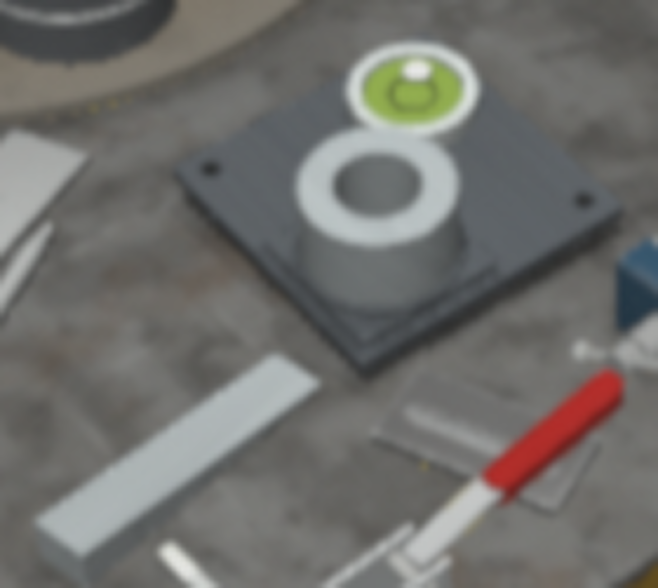

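The crops give corner pixels for both the plate and the wedge. The wedge's thin end points at the plate but is yawed about 11° from the base x axis. Next I'll compute poses from both views.

```bash
python3 - <<'E'
from h import *
ct,cs=camera_info("top"),camera_info("scene")
T=lambda p:(p[0]/4.7+185-.4,p[1]/4.7+210-.4); S=lambda p:(p[0]/4.7+220-.4,p[1]/4.7+215-.4)
def corners(c,f,d,n):
    for k,(p,z) in d.items(): print(n,k,ray(c,f(p),z).round(1))
corners(ct,T,dict(TL=((455,42),26),TR=((768,125),34),BR=((685,430),26),BL=((365,342),18),tube=((460,268),84),lev=((659,175),46),thkT=((38,235),25),thkB=((36,296),25),thnT=((349,256),3),thnB=((347,318),3)),"top")
corners(cs,S,dict(TL=((180,175),26),BR=((620,212),26),BL=((365,368),18),tube=((379,187),84),lev=((413,88),46),thkT=((37,522),25),thkB=((88,560),25),thnT=((275,353),3),thnB=((320,383),3)),"scene")
E
```

```text
top TL [581.4  -0.9  26. ]
top TR [ 541.6 -167.3   34. ]
top BR [ 381.6 -130.2   26. ]
top BL [421.1  37.5  18. ]
top tube [451.4 -14.6  84. ]
top lev [ 510.3 -111.5   46. ]
top thkT [469.1 210.5  25. ]
top thkB [437.  208.7  25. ]
top thnT [468.4  50.4   3. ]
top thnB [435.3  49.4   3. ]
scene TL [574.    3.7  26. ]
scene BR [ 377.2 -117.8   26. ]
scene BL [415.1  41.5  18. ]
scene tube [446.   -8.1  84. ]
scene lev [ 507.9 -109.    46. ]
scene thkT [466.2 210.1  25. ]
scene thkB [433.  210.8  25. ]
scene thnT [465.6  51.7   3. ]
scene thnB [435.   52.7   3. ]
```

The base yaw is about -103.4° and the entry point is near (474, 26). The wedge runs from its tip at (451, 51) to its thick end at (451, 210), with yaw -90°. First I lift clear of the bar, then sweep across.

Request:
play_rows(deltas=[0,0,-220,0,0,0,0.6,0,0,-220,0,0,0,0.6,0,0,-220,0,0,0,0.6,0,0,-220,0,0,0,0.6,300,-286,-220,0,0,0,0.6,300,-286,-220,0,0,0,0.6,300,-286,-220,0,0,0,0.6,300,-286,-220,0,0,0,0.6,300,-286,-220,0,0,0,0.6,300,-286,-220,0,0,0,0.6])

```text
clock: 1.35
eef_pos: [382.3, -282.5, 451.2]
tool_rot: [-3.142, 0.0, 0.324]
force: [1.4, -0.3, 0.1]
width: 51.3
gripper_force: 0.0
```

Request:
play_rows(deltas=[210,-420,0,0,0,-1.247,0.6,210,-420,0,0,0,-1.247,0.6,210,-420,0,0,0,-1.247,0.6,210,-420,0,0,0,-1.247,0.6,210,-420,0,0,0,-1.247,0.6,210,-420,0,0,0,-1.247,0.6,210,-420,0,0,0,-1.247,0.6,210,-420,0,0,0,-1.247,0.6,210,-420,200,0,0,-1.247,0.6,210,-420,200,0,0,-1.247,0.6])

```text
clock: 2.6
eef_pos: [447.4, 180.9, 324.9]
tool_rot: [3.14, -0.0, 1.572]
force: [1.7, -0.5, -0.7]
width: 51.3
gripper_force: 0.0
```

Request:
play_rows(deltas=[9,4,140,0,0,0,0.6,9,4,140,0,0,0,0.6,9,4,140,0,0,0,0.6,9,4,140,0,0,0,0.6])

```text
clock: 3.1
eef_pos: [451.4, 189.6, 186.5]
tool_rot: [-3.141, 0.0, 1.571]
force: [-0.6, -0.0, 0.6]
width: 51.3
gripper_force: 0.0
```

```bash
python3 - <<'E'
from h import *
import pickle
c=camera_info("wrist");s=read_state();im=get_image("wrist")
pickle.dump(c,open("c1.pkl","wb"));print(s["eef_pos"],np.round(c["T"],2),c["fx"])
cv2.imwrite("pics/w1.png",im[:,:,::-1])
E
```

```text
[451.41233842 189.64258513 186.53723039] [[ 1.0000e+00  0.0000e+00 -0.0000e+00  4.5145e+02]
 [-0.0000e+00 -9.6000e-01 -2.8000e-01  2.6125e+02]
 [-0.0000e+00  2.8000e-01 -9.6000e-01  3.2931e+02]
 [ 0.0000e+00  0.0000e+00  0.0000e+00  1.0000e+00]] 400.18176160875794
```

View pics/w1.png

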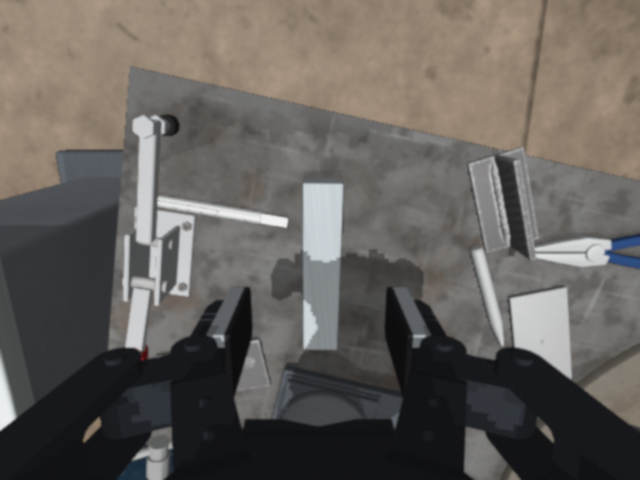

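The wrist view shows the wedge's thick end at (303–342, 183) and its thin end at (303–338, 349). The plate's low corner is at (285, 366), and its near edge runs right. The rod tip at (288, 222) is beside the left finger path.

```bash
python3 - <<'E'
from h import *
import pickle
c=pickle.load(open("c1.pkl","rb"))
for p,z in [((303,183),25),((343,183),25),((303,349),3),((338,349),3),((287,366),18),((400,386),23.5),((288,222),10),((288,222),25)]: print(p,ray(c,p,z).round(1))
E
```

```text
(303, 183) [439.7 210.6  25. ]
(343, 183) [470.3 210.6  25. ]
(303, 349) [437.2  51.6   3. ]
(338, 349) [469.8  51.6   3. ]
(287, 366) [423.3  43.7  18. ]
(400, 386) [524.9  26.8  23.5]
(288, 222) [426.4 175.7  10. ]
(288, 222) [427.6 179.7  25. ]
```

Request:
play_rows(deltas=[8.5,2,100,0,0,0,0.6,8.5,2,150,0,0,0,0.6,8.5,2,165,0,0,0,0.6,8.5,2,181,0,0,0,0.6,8.5,2,181,0,0,0,0.6,8.5,2,181,0,0,0,0.3,8.5,2,181,0,0,0,0.2,8.5,2,181,0,0,0,0.2,8.5,2,181,0,0,0,0.2,8.5,2,181,0,0,0,0.2])

```text
clock: 4.4
eef_pos: [455.0, 198.7, 7.5]
tool_rot: [3.138, -0.002, 1.57]
force: [-0.7, -0.1, 5.1]
width: 30.2
gripper_force: 59.7
```

Request:
play_rows(deltas=[8,0,-2,0,0,0,0.2,15,0,-2,0,0,0,0.2,15,12,-2,0,0,0.04,0.2,15,25,-2,0,0,0.09,0.2,15,37,-2,0,0,0.14,0.2,15,49,-2,0,0,0.19,0.2,15,61,-2,0,0,0.234,0.2,5,61,-2,0,0,0.234,0.2,-5,61,-2,0,0,0.234,0.2,-5,61,-2,0,0,0.234,0.2])

```text
clock: 5.65
eef_pos: [515.0, 191.3, 7.6]
tool_rot: [3.14, 0.001, 1.336]
force: [0.7, -0.7, 0.4]
width: 30.6
gripper_force: 60.3
```

```bash
python3 - <<'E'
from h import *
import pickle
c=camera_info("wrist");im=get_image("wrist");t=get_image("top")
pickle.dump(c,open("c2.pkl","wb"))
a=cv2.resize(im[150:450,170:570],(800,600),interpolation=cv2.INTER_CUBIC)
cv2.imwrite("pics/w2.png",a[:,:,::-1]);cv2.imwrite("pics/t2full.png",t[:,:,::-1])
b=cv2.resize(t[210:310,185:355],None,fx=4.7,fy=4.7,interpolation=cv2.INTER_CUBIC);cv2.imwrite("pics/t2.png",b[:,:,::-1])
E
```

```text
(no output)
```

View pics/w2.png

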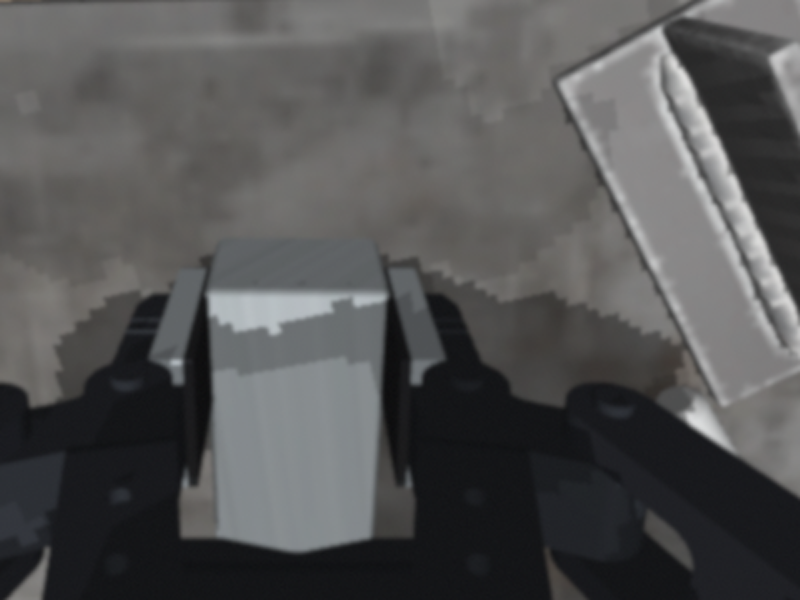

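View pics/t2.png

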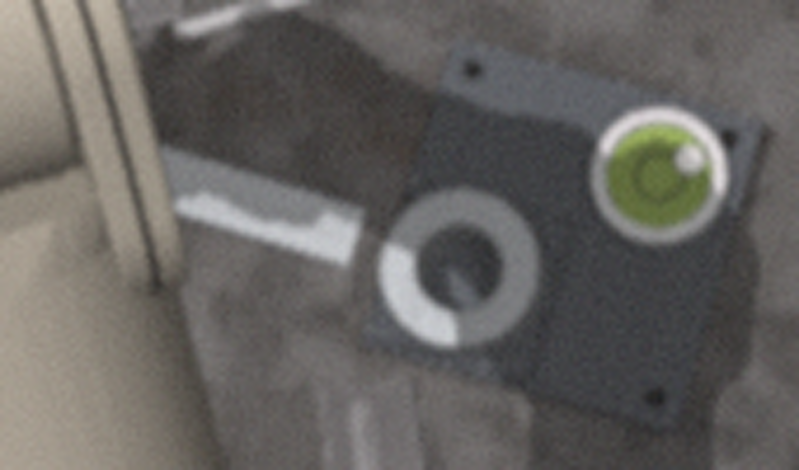

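```bash
python3 - <<'E'
from h import *
c=camera_info("top")
T=lambda p:(p[0]/4.7+185-.4,p[1]/4.7+210-.4)
t=[ray(c,T(p),3) for p in((367,210),(347,266))]
y=np.radians(-103.4);x=np.array([np.cos(y),np.sin(y)]);yy=np.array([-x[1],x[0]])
co=[ray(c,T(p),z)[:2] for p,z in (((455,42),26),((768,125),34),((685,430),26),((365,342),18))]
C=np.mean(co,0);print(t,C)
for p in t: print((p[:2]-C)@x,(p[:2]-C)@yy)
for p in co: print((p-C)@x,(p-C)@yy)
print(C-85*x-26*yy)
tube=ray(c,T((460,268)),84)[:2];print("tube",(tube-C)@x,(tube-C)@yy)
E
```

```text
[array([493.45519557,  42.47901419,   3.        ]), array([462.99307552,  51.15149503,   3.        ])] [481.40946478 -65.23103124]
-107.56930689667212 -13.243780866136479
-108.9461546066976 -44.88642570080316
-85.74249416548646 82.32393032879213
85.33817376613257 82.22965890250194
86.35248799305147 -82.07573569611759
-85.94816759369756 -82.47785353517665
[475.81586374  23.4803639 ]
tube -42.32800610294106 -40.92693555374682
```

The tip sits at base (-108, -29), aligned in yaw. I shift it +2.5 mm in y and advance 70 mm.

Request:
play_rows(deltas=[0,2.5,0,0,0,0,0.2,-10,2.5,0,0,0,0,0.2,-20,2.5,0,0,0,0,0.2,-30,2.5,0,0,0,0,0.2,-40,2.5,0,0,0,0,0.2,-48,2.5,0,0,0,0,0.2,-56,2.5,0,0,0,0,0.2,-63,2.5,0,0,0,0,0.2,-70,2.5,0,0,0,0,0.2,-70,2.5,0,0,0,0,0.2])

```text
clock: 7.0
eef_pos: [500.6, 123.1, 7.6]
tool_rot: [3.141, 0.001, 1.336]
force: [1.0, 1.8, 5.6]
width: 30.3
gripper_force: 60.8
```

```bash
cat > b.py <<'E'
from h import *
# bubble offset in base axes from top view, tube centre and dial for shove check
c=camera_info("top");im=get_image("top")
cv2.imwrite("pics/last.png",im[:,:,::-1])
hsv=cv2.cvtColor(im,cv2.COLOR_RGB2HSV);roi=np.zeros(im.shape[:2],np.uint8);roi[225:270,300:350]=1
g=cv2.inRange(hsv,(28,90,40),(50,255,255))*roi
(dx,dy),r=cv2.minEnclosingCircle(cv2.convexHull(cv2.findNonZero(g)))
yy,xx=np.mgrid[:480,:640];ins=np.hypot(xx-dx,yy-dy)<r-1.5
sat=hsv[...,1].astype(float);med=np.median(sat[ins]);w=np.clip(med*.8-sat,0,None)*ins
k=w>med*.15  # low saturation; ring keeps its green tint
n,l,st,_=cv2.connectedComponentsWithStats((k).astype(np.uint8))
i=1+np.argmax(st[1:,4]);m=l==i
bx,by=(xx[m]*w[m]).sum()/w[m].sum(),(yy[m]*w[m]).sum()/w[m].sum()
D=ray(c,(dx,dy),44)[:2];B=ray(c,(bx,by),44)[:2]
a=np.radians(-103.4);R=np.array([[np.cos(a),np.sin(a)],[-np.sin(a),np.cos(a)]])
print("dial px",(dx,dy,r),"bubble",(bx,by),"n",m.sum(),"dialW",D.round(1),"off base",(R@(B-D)).round(1),np.hypot(*(B-D)).round(1))
s=read_state();print(s["clock"],s["eef_pos"].round(1) if hasattr(s["eef_pos"],"round") else s["eef_pos"],np.round(s["force"],1))
E
python3 b.py; python3 - <<'E'
import re;src=open('b.py').read().replace('im=get_image("top")','im=cv2.imread("pics/top0.png")[:,:,::-1].copy()').replace('cv2.imwrite("pics/last','cv2.imwrite("pics/x')
import os;os.chdir('.');exec(src)
E
```

```text
dial px (324.79998779296875, 247.0, 10.248991012573242) bubble (np.float64(330.52506217715705), np.float64(243.94939735986227)) n 32 dialW [ 510.2 -111.5] off base [11.3 11.1] 15.8
7.05 [500.6 123.1   7.5] [1.4 2.2 5.7]
dial px (324.79998779296875, 247.0, 10.248991012573242) bubble (np.float64(330.32729570345407), np.float64(243.99747262005056)) n 36 dialW [ 510.2 -111.5] off base [10.9 10.8] 15.4
7.05 [500.6 123.1   7.5] [1.4 2.2 5.7]
```

Request:
play_rows(deltas=[-4,0,0,0,0,0,0.2,-8,0,0,0,0,0,0.2,-12,0,0,0,0,0,0.2,-16,0,0,0,0,0,0.2,-20,0,0,0,0,0,0.2,-24,0,0,0,0,0,0.2,-24,0,0,0,0,0,0.2,-24,0,0,0,0,0,0.2,-24,0,0,0,0,0,0.2])

```text
clock: 8.18
eef_pos: [497.0, 106.0, 7.6]
tool_rot: [3.139, -0.009, 1.34]
force: [2.9, 12.9, -0.3]
width: 30.7
gripper_force: 60.3
```

```bash
python3 b.py
```

```text
dial px (324.8333435058594, 246.8333282470703, 10.233478546142578) bubble (np.float64(329.95568621827044), np.float64(244.2245088197332)) n 44 dialW [ 510.7 -111.6] off base [10.2  9.6] 14.0
8.225 [497.  106.    7.6] [ 2.9 12.5  0.5]
```

Request:
play_rows(deltas=[-4,0,0,0,0,0,0.2,-8,0,0,0,0,0,0.2,-12,0,0,0,0,0,0.2,-16,0,0,0,0,0,0.2,-20,0,0,0,0,0,0.2,-20,0,0,0,0,0,0.2,-20,0,0,0,0,0,0.2,-20,0,0,0,0,0,0.2,-20,0,0,0,0,0,0.2])

```text
clock: 9.35
eef_pos: [492.5, 86.8, 7.6]
tool_rot: [3.138, -0.009, 1.34]
force: [3.7, 12.9, -1.3]
width: 30.7
gripper_force: 60.3
```

```bash
python3 b.py
```

```text
dial px (325.5, 246.9545440673828, 10.29030990600586) bubble (np.float64(327.4127557160049), np.float64(245.83551839888537)) n 53 dialW [ 510.4 -113.2] off base [3.7 3.9] 5.4
9.4 [492.5  86.8   7.6] [ 3.6 12.4 -0.1]
```

Request:
play_rows(deltas=[-3,0,0,0,0,0,0.2,-6,0,0,0,0,0,0.2,-9,0,0,0,0,0,0.2,-9,0,0,0,0,0,0.2,-9,0,0,0,0,0,0.2,-9,0,0,0,0,0,0.2,-9,0,0,0,0,0,0.2])

```text
clock: 10.28
eef_pos: [490.7, 79.1, 7.6]
tool_rot: [3.138, -0.011, 1.341]
force: [3.8, 14.3, -1.4]
width: 30.7
gripper_force: 60.2
```

```bash
python3 b.py; python3 - <<'E'
import cv2
t=cv2.imread("pics/last.png");cv2.imwrite("pics/z1.png",cv2.resize(t[215:305,240:360],(800,600),interpolation=cv2.INTER_CUBIC))
E
```

```text
dial px (325.7749938964844, 247.0, 10.22509479522705) bubble (np.float64(326.1849360242711), np.float64(246.5240073868882)) n 53 dialW [ 510.3 -113.9] off base [0.6 1.4] 1.5
10.325 [490.7  79.1   7.6] [ 4.5 14.9 -1.5]
```

View pics/z1.png

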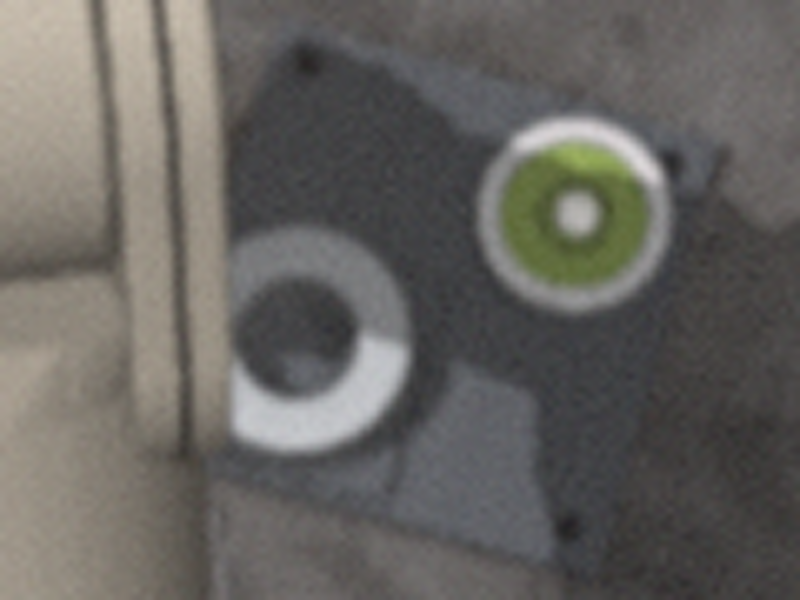

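The picture shows the bubble at (578, 213), centred in the ring. I'll ease off the elastic load, then open and lift.

Request:
play_rows(deltas=[2,0,0,0,0,0,0.2,4,0,0,0,0,0,0.2,6,0,0,0,0,0,0.2,6,0,0,0,0,0,0.2,6,0,0,0,0,0,0.4,6,0,0,0,0,0,0.55,6,0,0,0,0,0,0.6,6,0,0,0,0,0,0.6,6,0,0,0,0,0,0.6])

```text
clock: 11.45
eef_pos: [489.3, 78.3, 7.3]
tool_rot: [-3.141, 0.0, 1.337]
force: [-0.5, -0.6, -0.1]
width: 51.0
gripper_force: 0.0
```

```bash
python3 b.py; python3 -c "from cell import *;s=read_state();print(s['width'],s['gripper_force'])"
```

```text
dial px (325.6866760253906, 246.95333862304688, 10.154589653015137) bubble (np.float64(325.965747156491), np.float64(246.6344620211792)) n 52 dialW [ 510.4 -113.7] off base [0.4 0.9] 1.0
11.5 [489.4  78.4   7.3] [-0.2  0.  -1. ]
51.21920661722146 0.0
```

Released, with no force on the tool and the bubble still centred. I'll lift straight up and back away.

Request:
play_rows(deltas=[0,0,-15,0,0,0,0.6,0,0,-40,0,0,0,0.6,0,0,-90,0,0,0,0.6,0,0,-140,0,0,0,0.6,60,0,-180,0,0,0,0.6,120,0,-180,0,0,0,0.6,120,0,-180,0,0,0,0.6,120,0,-180,0,0,0,0.6])

```text
clock: 12.5
eef_pos: [516.9, 195.0, 187.7]
tool_rot: [-3.141, 0.001, 1.338]
force: [-1.0, -0.5, -0.0]
width: 51.2
gripper_force: 0.0
```

```bash
python3 b.py; python3 - <<'E'
import cv2
t=cv2.imread("pics/last.png");cv2.imwrite("pics/z2.png",cv2.resize(t[210:310,195:355],(800,500),interpolation=cv2.INTER_CUBIC))
E
```

```text
dial px (325.6764831542969, 246.61764526367188, 10.330718994140625) bubble (np.float64(325.99781591263655), np.float64(246.6080499219969)) n 50 dialW [ 511.3 -113.6] off base [0.7 0.2] 0.8
12.55 [516.8 193.7 187.3] [-0.2  0.2 -0.1]
```

View pics/z2.png

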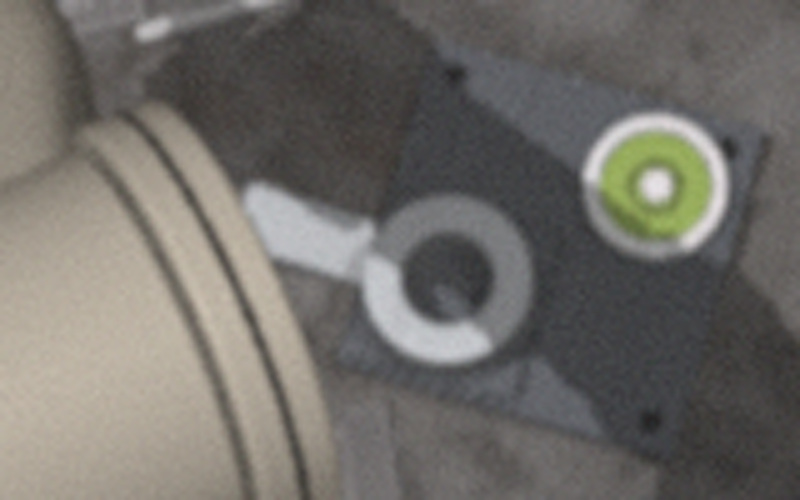

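The bubble at (656, 185) is inside the ring, the wedge is under the plate edge, and the arm is clear.

```bash
python3 -c "from cell import *;print(finish_job())"
```

```text
the job is handed in; nothing more can be done
None
```

I drove the wedge in under the low corner and left it carrying the base, with the bubble about 1 mm off the ring's centre and the arm clear; the job is handed in at 12.6 s.

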